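Draw out the lens tray and turn the lens disc to the axis pointer

TASK

Draw the lens tray of the white marking unit fully out from under its hood by pressing gently on the black pad at its front and dragging. Then turn the lens disc from its lobed edge until the notch in its rim faces the steel pointer squarely, and leave the tray fully out. Leave the loose things on the desk and on the unit's deck where they are.

Things in the scene. Friction and masses are not known exactly. Their poses are not given: they have to be found in the camera images.
- lens_unit: The fixed white lens-marking unit. Origin on the desk, below the middle of its hood's front edge; x points into the hood, away from the robot, y left, z up. Deck 335 x 320 mm, top 22 mm above the desk, x = -190 to +145 mm. A tray slides out from under the hood towards -x. All heights in these notes are above the desk.
- hood_edge (a point): Middle of the lower front edge of the hood, 77 mm high. The hood reaches 140 mm back from here, is 240 mm wide and its top is 115 mm high.
- lens_table (a joint): Slide of the tray (flat dark steel plate, 185 x 120 x 8 mm, no handle, top 32 mm high) along the unit's -x: 0 m fully in, 0.130 m fully out on its stop. Sliding friction 3 N and no latch: a stronger push away from the robot, on the disc too, shifts it back in.
- pad_top (a point): Centre of the top of the black rubber press pad (42 mm along x, 64 mm along y) at the tray's front end, 99 mm in front of the disc's spindle; moves with the tray. Sprung: sinks at 2.5 N per mm, 6 mm at most (15 N); 40 mm high when free. Friction of a fingertip on it is 0.5 or more.
- press_pad: The same sprung pad; origin 14 mm below the centre of its top. Not to be pressed with more than 35 N.
- disc_center (a point): On the lens disc's vertical spindle, 66 mm high; moves with the tray and lies 68 mm in front of the hood's edge when the tray is fully out. The disc turns either way on the spindle without stops, friction 0.12 N m, and stays where it is left. A glass lens dome on its middle is 69 mm high.
- lobe (a point): Centre of one lobe, at its top (66 mm high). Grey hand rim of the disc, 46 to 66 mm high: hub of radius 28 mm and four arms ending in round lobes of radius 10 mm, centred 39 mm from the spindle, at 45 (this one), 135, 225 and 315 degrees anticlockwise from the notch. A closed fingertip fits the gaps between the lobes, at 0, 90, 180 and 270 degrees.
- notch (a point): The notch in the edge of the disc's round white flange (100 mm across, 40 to 46 mm high, below the hand rim). Notch 12 mm wide, 8 mm deep; the point lies at its mouth, 50 mm from the spindle, and turns with the disc.
- axis_pointer: Bright steel pointer lying flat on the tray under the disc, 33 to 39 mm high; its tip and head show past the flange, 50 to 68 mm from the spindle. Origin on the spindle; its x axis runs out along the pointer through the tip. Clamped: ordinary pushes do not turn it. It moves with the tray.
- lens_pot: small clear jar with white lid, 34 mm wide, 45 mm high, on the unit's deck (deck top 22 mm above the desk); bystander; origin at the centre of its underside
- suction_cup: small black rubber suction cup, 26 mm wide, 24 mm high, on the unit's deck; bystander; origin at the centre of its underside
- trial_ring: steel lens ring, 38 mm wide, 6 mm high, flat on the unit's deck; bystander; origin at the centre of its underside
- mug: white mug, 80 mm wide, 90 mm high; bystander; origin at the centre of its underside
- cleaner: clear bottle, 50 mm wide, 150 mm high; bystander; origin at the centre of its underside
- tape_roll: cardboard ring, 90 mm wide, 25 mm high, lying flat; bystander; origin at the centre of its underside
- glasses_case: black spectacle case, 160 x 65 x 45 mm; bystander; origin at the centre of its underside
- screwdriver: small screwdriver, 140 mm long, lying; bystander

How it is judged:
By the outcome, as a careful person would: the job done as asked, in the order asked, and still so for the second after the job is handed in, with the robot touching nothing.
It also fails if it takes over 72 s, if anything falls off the work surface, if the arm or the gripper's body presses on something with over 40 N, if the wrist force passes 120 N, or if a joint passes its speed limit or range.

ROBOT

A 6-joint arm with a two-finger parallel gripper is mounted at the origin on the work surface. World frame = base frame: x ahead of the robot, y to its left, z up, the work surface at z = 0. Lengths are in mm, angles in degrees, forces in N, time in s.
With the tool pointing down it reaches from about 300 to 850 mm from the base axis. Payload 4.2 kg.
Tool frame: the origin (TCP) lies midway between the tips of the shut fingers; the grasp point (between the pads) lies 19 mm behind it; x points along the fingers, y is the direction in which the jaws open and shut, and the axes are right-handed (so a half turn about x gives the same grasp; the last joint's range is limited). The gripper opens to 91 mm and grips with 3 to 60 N. Pads are 32 mm wide; open, the fingers measure 118 mm over their backs; the gripper's body (76 mm by 178 mm) begins 60 mm behind the grasp point.
Start: joints at [66.119, 18.312, 89.639, -0, 72.044, -1.146], TCP at [222.223, 530.339, 213.976] pointing down, gripper open.
Joint ranges: [-177.97, 177.97], [-48.28, 115.42], [12.27, 149.76], [-77.06, 257.06], [2.81, 150.46], [-146.56, 146.56]. Speed limits (degrees/s): [147.25, 147.25, 180, 180, 180, 180].

INTERFACE

Orientations are given as [roll, pitch, yaw] about the fixed x, y, z axes, in that order (R = Rz(yaw) Ry(pitch) Rx(roll)).
In Python, from workcell import * gives the robot as it stands.
- The arm moves only by the shell command python3 -m handwheel 'ROWS' [FORCE]. ROWS is a JSON object of lists of equal length, an entry for each row: "gripper": the closure, from 0 (fully open) to 1 (shut); "offset": the shift along the tool's x, y, z in mm, a list of three; "rot": the turn, a rotation vector about the tool's x, y, z in degrees, a list of three. A call has 1 to 5 rows; each row is the pose to reach, as a shift and turn from the pose commanded when the call began, along the tool's axes at that moment; what a row does not reach only later rows make up. A row lasts 1/12 s, in which the tool goes at most 41.7 mm and 7.16 degrees, less where a joint would pass 70% of its speed; a pose out of reach is approached as far as the arm can. A call with a gripper value outside its range is refused whole. The fingers move at their own pace and stop on an object; FORCE is the grip in N (left out, the last holds). Time passes only in rows, so rows that repeat a pose let the fingers close. It gives the time, the measured TCP pose, the force and the opening at its end, in the units of the state.
- state(): the state, without advancing time (a new reading comes with each control period).
- grab_frame(name): name is "scene" or "top" or "wrist"; returns the picture (420x560x3 uint8, red, green, blue); there is no depth.
- camera_params(name): a dict with "fx", "fy", "cx", "cy" (pixels), "position" and "attitude" of the camera in the world; the wrist camera has in their place "hand_eye" (4x4, takes a point from camera to tool coordinates, whose origin is the TCP and whose axes are the tool frame's). Camera axes: x right, y up, looking along -z (the intrinsics and any distortion apply to the point x, -y, -z); pixel columns grow to the right and rows downward; lengths in mm; the calibration is good to about 2 mm. A picture is of the moment at which its call begins: read the wrist's pose just before it. camera_params takes no time and is no camera call.
- job_done(): hands the job in, once; it reports no verdict.
The state is a dict: "time_s": time; "qpos": joint angles; "qvel": joint speeds; "effort": joint torques, N m; "ee_pos": TCP position; "ee_rot": TCP orientation; "force": force on the tool from outside, world axes, zero at the start; "torque": the same for the moment, N m; "gripper_width": finger opening in mm.
Only numpy, scipy, OpenCV 4.12 (cv2) and the standard library are available. Lean on these libraries where they do the work, as an engineer would, in place of code of your own. Each camera call takes 0.05 s, during which the arm holds its last target.

## Working session

There is one attempt and no reset: what is moved stays moved. The work goes in short steps, Python scripts to look and compute and a shell command to move; the robot and the scene stay as the last step left them, time stands still between calls to the robot, and variables do not carry over. Pictures are saved under pics/ and viewed, and the job is handed in when it is done.

```bash
ls; mkdir -p pics
python3 - <<'E'
from workcell import *
import cv2
print(state())
for n in("scene","top","wrist"):
    print(n,camera_params(n)); f=grab_frame(n); cv2.imwrite(f"pics/{n}0.png",f[:,:,::-1])
E
```

```text
pics
{'time_s': 0.0, 'qpos': array([ 6.61196283e+01,  1.83513564e+01,  8.97054417e+01,  1.03833303e-03,
        7.20429667e+01, -1.14461531e+00]), 'qvel': array([ 0.04082983, -0.04100149,  0.05514686, -0.12550892,  0.06483818,
        0.04369606]), 'effort': array([-8.17058590e-04, -4.12459731e+01, -2.31970704e+01,  7.26635009e-02,
        4.56382823e-02, -1.23548598e-04]), 'ee_pos': array([222.00915028, 529.87723492, 213.12966131]), 'ee_rot': array([ -91.71155175,   89.90023035, -114.44762914]), 'force': array([ 0.4065697 , -0.58731524, -0.29164279]), 'torque': array([-0.00799908, -0.00091547, -0.014858  ]), 'gripper_width': 91.2965704488566}
scene {'fx': 505.35484783765077, 'fy': 505.35484783765077, 'cx': 281.1774148014484, 'cy': 207.40930417539792, 'position': array([1226.13956945, -132.67171842, 1223.6726968 ]), 'attitude': array([32.04758027, -0.37054378, 79.46647255])}
top {'fx': 523.5765569615552, 'fy': 523.5765569615552, 'cx': 282.76186807000147, 'cy': 210.92568547611705, 'position': array([ 231.75830896,  -12.11291404, 1764.58853661]), 'attitude': array([ 10.35997518,  -0.14535938, -88.83650249])}
wrist {'fx': 325.8149851940625, 'fy': 325.8149851940625, 'cx': 278.86478328551874, 'cy': 204.1796138020276, 'hand_eye': array([[-9.85554011e-04,  2.74037594e-01, -9.61718475e-01,
        -1.69645717e+02],
       [ 9.99999495e-01,  4.59968221e-04, -8.93717809e-04,
        -8.84496045e-01],
       [ 1.97447658e-04, -9.61718870e-01, -2.74037909e-01,
        -7.78600767e+01],
       [ 0.00000000e+00,  0.00000000e+00,  0.00000000e+00,
         1.00000000e+00]])}
```

View pics/scene0.png

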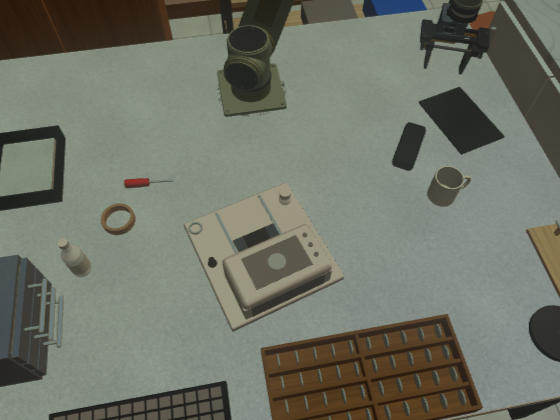

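View pics/top0.png

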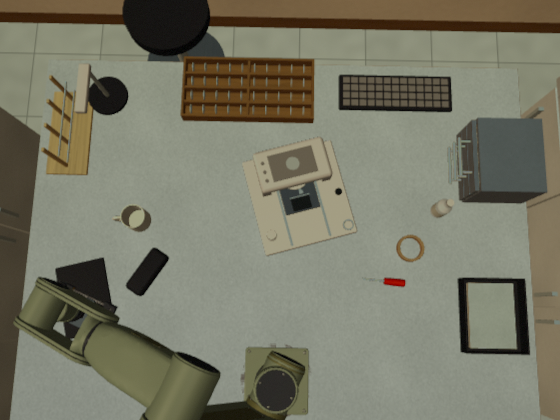

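View pics/wrist0.png

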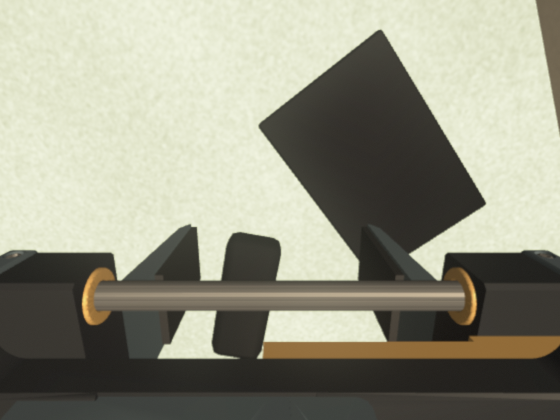

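The scene and top views show the unit ahead of the robot, with the black pad at about (302,203) in top. I'll zoom in on the unit.

```bash
cat > h.py <<'E'
import numpy as np, cv2
from scipy.spatial.transform import Rotation as R
from workcell import *
def rpy(a): return R.from_euler('xyz',a,degrees=True).as_matrix()
def cam(n,st=None):
    p=camera_params(n)
    if n=="wrist":
        T=np.eye(4);T[:3,:3]=rpy(st['ee_rot']);T[:3,3]=st['ee_pos']
        C=T@np.array(p['hand_eye'])
    else:
        C=np.eye(4);C[:3,:3]=rpy(p['attitude']);C[:3,3]=p['position']
    return p,C
def back(pc,u,v,z):
    p,C=pc
    d=C[:3,:3]@np.array([(u-p['cx'])/p['fx'],-(v-p['cy'])/p['fy'],-1])
    o=C[:3,3]; return o+d*(z-o[2])/d[2]
def proj(pc,X):
    p,C=pc
    q=C[:3,:3].T@(np.array(X,float)-C[:3,3])
    return np.array([p['cx']+p['fx']*q[0]/-q[2],p['cy']+p['fy']*q[1]/q[2]])
def save(f,name,box=None,s=1):
    if box: x0,y0,x1,y1=box; f=f[y0:y1,x0:x1]
    cv2.imwrite('pics/'+name,cv2.resize(np.ascontiguousarray(f[:,:,::-1]),None,fx=s,fy=s,interpolation=cv2.INTER_CUBIC))
E
python3 - <<'E'
from h import *
f=cv2.imread('pics/top0.png')[:,:,::-1]; save(f,'top0z.png',(230,125,370,265),4)
f=cv2.imread('pics/scene0.png')[:,:,::-1]; save(f,'scene0z.png',(170,170,360,340),4 if 0 else 3.5)
print(camera_params("top").keys())
E
```

```text
dict_keys(['fx', 'fy', 'cx', 'cy', 'position', 'attitude'])
```

View pics/top0z.png

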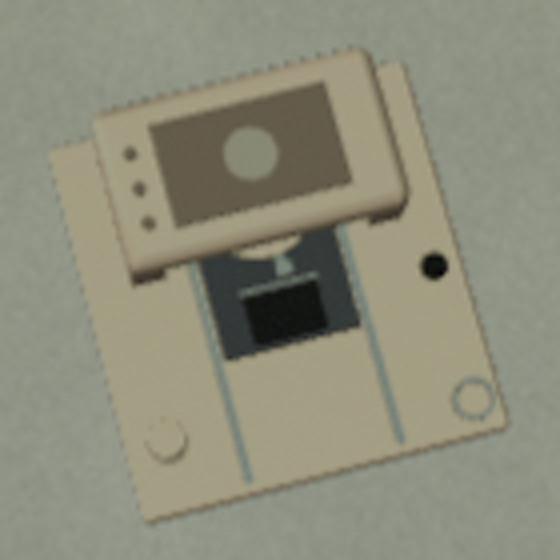

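View pics/scene0z.png

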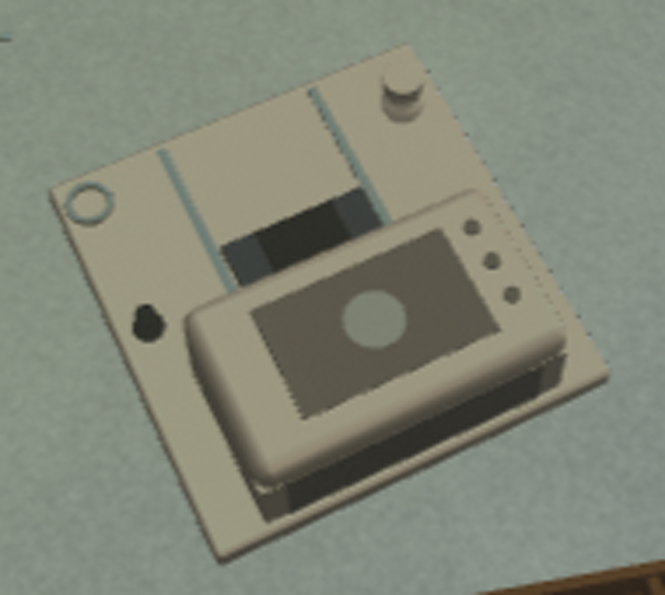

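```bash
cat > fit.py <<'E'
from h import *
from scipy.optimize import least_squares
t=cam("top"); s=cam("scene")
C={(-190,160):(148/4,522/4),(-190,-160):(507/4,427/4),(145,-160):(403/4,62/4),(145,160):(50/4,152/4)}
S={(-190,-160):(50/3.5,188/3.5),(-190,160):(410/3.5,42/3.5),(145,160):(608/3.5,376/3.5),(145,-160):(220/3.5,555/3.5)}
def W(q,x,y,z):
    a=np.radians(q[2]); return [q[0]+x*np.cos(a)-y*np.sin(a),q[1]+x*np.sin(a)+y*np.cos(a),z]
def res(q):
    r=[]
    for k,v in C.items(): r+=list(proj(t,W(q,*k,22))-np.array(v)-[229.5,124.5])
    for k,v in S.items(): r+=list(proj(s,W(q,*k,22))-np.array(v)-[169.5,169.5])
    return r
r=least_squares(res,[600,0,0]); q=r.x
if __name__=="__main__":
    print(q,np.round(r.fun,1))
    def loc(p):
        a=np.radians(q[2]);d=p[:2]-q[:2];return np.array([d[0]*np.cos(a)+d[1]*np.sin(a),-d[0]*np.sin(a)+d[1]*np.cos(a)])
    for nm,u,v,z in [("pad",287,314,40),("trayFL",228,358,32),("trayFR",358,324,32),("pot",165,435,67),("cup",433,265,46),("ring",473,398,28)]:
        p=back(t,u/4+229.5,v/4+124.5,z); print(nm,p,loc(p))
E
python3 fit.py
```

```text
[626.0046885  -56.924577    15.82402945] [-1.2  0.1  1.3 -0.2  0.5 -1.4 -0.8 -1.4 -1.  -1.   0.  -1.2  1.6 -1.4
 -1.2  0.7]
pad [575.39910203 -71.60712858  40.        ] [-52.69151635  -0.32681531]
trayFL [538.28261905 -22.84843334  32.        ] [-75.1057177   56.70516912]
trayFR [ 569.64814037 -131.83063164   32.        ] [-74.64650982 -56.69987752]
pot [467.10400102  27.65046481  67.        ] [-129.81670068  124.69960066]
cup [ 618.72950099 -193.4905119    46.        ] [ -44.23879901 -129.40676795]
ring [ 509.16955043 -229.12927312   28.        ] [-159.36494641 -133.81973214]
```

The top view puts the unit origin at about (626,-57) with yaw 15.8°. The tray is about 16 mm out, and the pad is at (575,-72). Next I'll move to hover over the pad.

```bash
cat > to.py <<'E'
# usage: to.py x y z yaw : shift/turn needed; yaw = heading of tool z axis (tool x down)
import sys
from h import *
x,y,z,yaw=map(float,sys.argv[1:5])
s=state(); M=rpy(s['ee_rot'])
a=np.radians(yaw); Z=np.array([np.cos(a),np.sin(a),0]); X=np.array([0,0,-1.]); G=np.stack([X,np.cross(Z,X),Z],1)
print('t',round(s['time_s'],2),'pos',s['ee_pos'].round(1),'toolZ',M[:,2].round(3),'F',s['force'].round(1),'w',round(s['gripper_width'],1),'j6',s['qpos'].round(0))
print('offset',(M.T@(np.array([x,y,z])-s['ee_pos'])).round(1),'rot',R.from_matrix(M.T@G).as_rotvec(degrees=True).round(2))
E
python3 to.py 575 -72 190 15.8
```

```text
t 0.15 pos [222.1 530.  213.3] toolZ [ 0.922 -0.386 -0.   ] F [ 0.2 -0.5  0.7] w 91.3 j6 [66. 18. 90. -0. 72. -1.]
offset [  23.9 -418.8  558.2] rot [-3.853e+01 -3.000e-02  7.000e-02]
```

```bash
python3 -m handwheel '{"gripper":[1,1,1,1,1],"offset":[[1,-25,33],[3,-50,66],[5,-75,100],[7,-100,133],[9,-125,166]],"rot":[[-3,0,0],[-6,0,0],[-9,0,0],[-12,0,0],[-15,0,0]]}' 10; python3 to.py 575 -72 190 15.8
```

```text
time_s: 0.57
ee_pos: [327.3, 349.2, 204.6]
ee_rot: [-102.1, 90.0, -109.7]
force: [1.2, 0.1, 0.3]
gripper_width: 61.1
t 0.57 pos [327.3 349.2 204.6] toolZ [ 0.991 -0.131 -0.   ] F [1.2 0.1 0.3] w 61.1 j6 [ 45.  10. 102.  -0.  68. -37.]
offset [  14.7 -385.1  300.8] rot [-2.333e+01 -1.000e-02  2.000e-02]
```

```bash
python3 -m handwheel '{"gripper":[1,1,1,1,1],"offset":[[2,-32,25],[4,-64,50],[6,-96,75],[8,-128,100],[10,-160,125]],"rot":[[-3,0,0],[-6,0,0],[-9,0,0],[-12,0,0],[-15,0,0]]}' 10; python3 to.py 575 -72 190 15.8
```

```text
time_s: 0.98
ee_pos: [429.7, 173.7, 194.9]
ee_rot: [61.2, 90.0, 68.6]
force: [0.3, 0.7, -0.4]
gripper_width: 27.2
t 0.98 pos [429.7 173.7 194.9] toolZ [0.992 0.129 0.   ] F [ 0.3  0.7 -0.4] w 27.2 j6 [ 21.   9. 105.   0.  66. -77.]
offset [   4.8 -262.4  112.4] rot [-8.38  0.01 -0.01]
```

```bash
python3 -m handwheel '{"gripper":[1,1,1,1,1],"offset":[[0,-35,15],[1,-70,30],[2,-105,45],[3,-140,60],[4,-175,75]],"rot":[[-2,0,0],[-4,0,0],[-6,0,0],[-8,0,0],[-8.4,0,0]]}' 10; python3 to.py 575 -72 190 15.8
python3 - <<'E'
from h import *
save(grab_frame("wrist"),"w1.png",None,1.4)
E
```

```text
time_s: 1.4
ee_pos: [526.3, 9.7, 190.8]
ee_rot: [116.6, 90.0, 132.3]
force: [1.0, 0.0, 0.8]
gripper_width: 0.1
t 1.4 pos [526.3   9.7 190.8] toolZ [ 0.963  0.271 -0.   ] F [1.  0.  0.8] w 0.1 j6 [  -0.   15.   98.    0.   67. -106.]
offset [  0.7 -91.8  24.8] rot [-0.08 -0.01 -0.02]
```

View pics/w1.png

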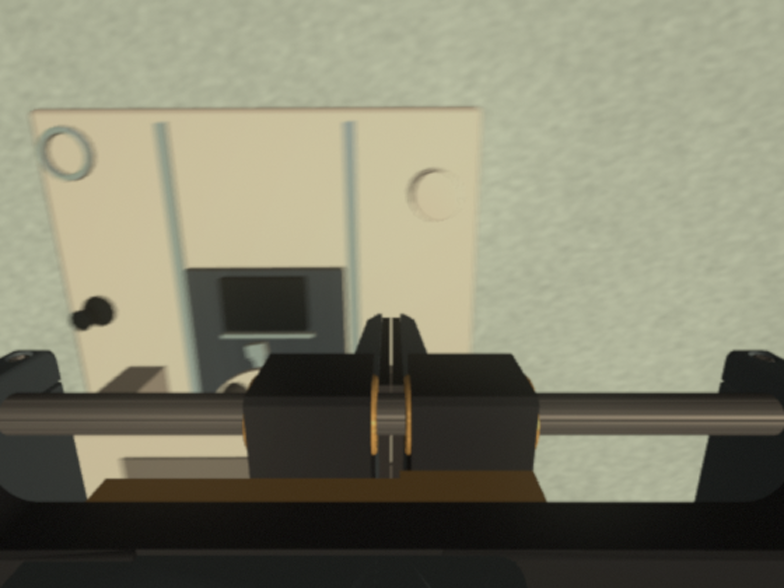

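The wrist view shows the pad at about (264,305) on the 1.4x picture, the deck front corners at (34,110) and (478,108), and the tray front at (188,268) to (342,267).

Run:
```python
from h import *
w=cam("wrist",state())
for n,u,v,z in [("FR",34,110,22),("FL",478,108,22),("pad",264,305,40),("padFL",306,277,40),("padFR",222,277,40),("trFR",188,268,32),("trFL",342,267,32)]:
    print(n,back(w,u/1.4,v/1.4,z).round(1))
```

```text
FR [ 492.4 -265.3   22. ]
FL [408.6  32.   22. ]
pad [582.8 -79.6  40. ]
padFL [553.5 -54.3  40. ]
padFR [ 569.9 -113.2   40. ]
trFR [ 572.8 -141.1   32. ]
trFL [541.3 -31.2  32. ]
```

```bash
python3 -m handwheel '{"gripper":[1,1,1,1,1],"offset":[[20,-30,8],[40,-60,14],[60,-92,20],[85,-94,20],[85,-94,20]],"rot":[[0,0,0],[0,0,0],[0,0,0],[0,0,0],[0,0,0]]}' 10; python3 to.py 575 -72 60 15.8
python3 - <<'E'
from h import *
save(grab_frame("wrist"),"w2.png",None,1.4)
save(grab_frame("scene"),"s2.png",(170,150,370,300),4)
E
```

```text
time_s: 1.87
ee_pos: [567.5, -74.5, 101.0]
ee_rot: [155.5, 89.4, 171.0]
force: [-1.3, -0.1, -0.5]
gripper_width: 0.5
t 1.87 pos [567.5 -74.5 101. ] toolZ [ 0.964  0.267 -0.009] F [-1.3 -0.1 -0.5] w 0.5 j6 [  -9.   24.   99.    0.   58. -114.]
offset [40.9  0.2  8.3] rot [-0.29 -0.52 -0.24]
```

View pics/w2.png

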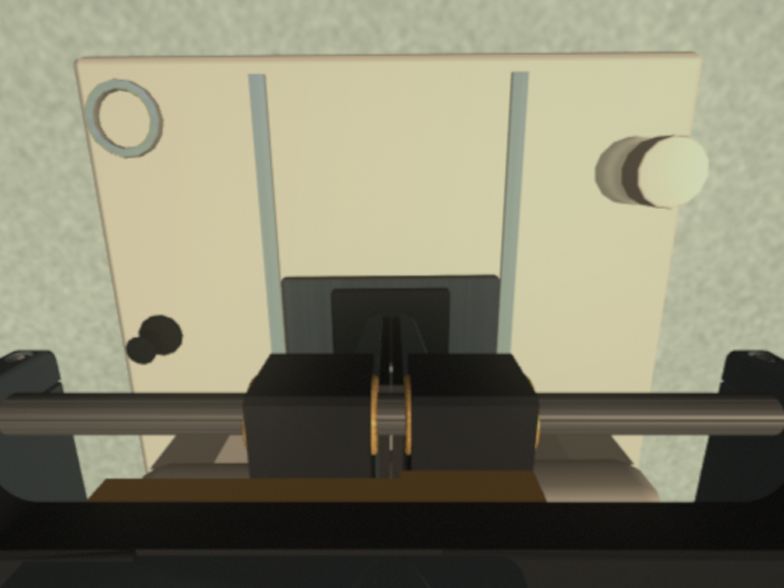

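View pics/s2.png

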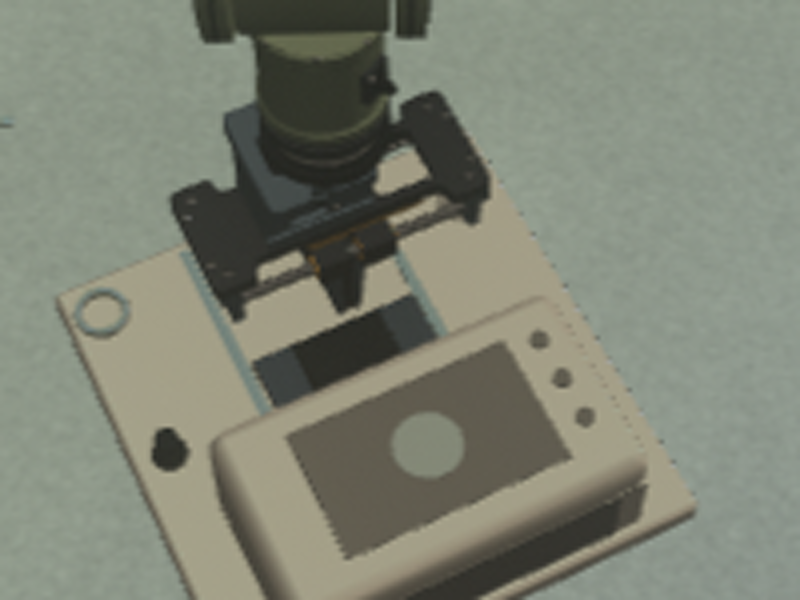

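The wrist view has the pad centred on the fingers (columns 332–449, front edge at row 289). Next I'll compute the pad centre.

Run:
```python
from h import *
s=state(); w=cam("wrist",s); print(s['ee_pos'])
for n,u,v,z in [("padf",391,290,40),("padL",449,290,40),("padR",332,291,40),("FR",78,62,22),("FL",697,56,22),("trFR",283,279,32),("trFL",498,277,32)]:
    print(n,back(w,u/1.4,v/1.4,z).round(1))
```

```text
[569.50019146 -73.14105546 105.29581893]
padf [560.7 -75.5  40. ]
padL [552.4 -45.5  40. ]
padR [ 569.8 -105.9   40. ]
FR [ 492.6 -258.8   22. ]
FL [405.5  41.8  22. ]
trFR [ 572.9 -133.9   32. ]
trFL [539.9 -20.   32. ]
```

```bash
python3 to.py 577 -71 50 15.7; python3 -m handwheel '{"gripper":[1,1,1,1,1],"offset":[[15,0,3],[30,0,6],[42,0,7.5],[52,0,7.5],[56,0,7.5]],"rot":[[0,0,0],[0,0,0],[0,0,0],[0,0,0],[0,0,0]]}' 10; python3 to.py 577 -71 37 15.7
```

```text
t 1.97 pos [569.5 -73.1 105.3] toolZ [ 0.963  0.27  -0.003] F [ 0.5 -0.2  2. ] w 0.1 j6 [  -8.   23.   99.    0.   58. -114.]
offset [55.3 -0.1  7.9] rot [-0.06 -0.15 -0.09]
time_s: 2.38
ee_pos: [577.5, -70.5, 50.2]
ee_rot: [29.9, 90.0, 45.6]
force: [-0.6, 0.4, 0.4]
gripper_width: 0.3
t 2.38 pos [577.5 -70.5  50.2] toolZ [0.962 0.271 0.   ] F [-0.6  0.4  0.4] w 0.3 j6 [  -8.   27.  101.    0.   51. -114.]
offset [13.2 -0.3 -0.6] rot [ 0.04  0.01 -0.01]
```

```bash
python3 -m handwheel '{"gripper":[1,1,1,1,1],"offset":[[5,0,0],[9,0,0],[12,0,0],[13,0,0],[13,0,0]],"rot":[[0,0,0],[0,0,0],[0,0,0],[0,0,0],[0,0,0]]}' 10; python3 to.py 577 -71 37 15.7
```

```text
time_s: 2.8
ee_pos: [578.0, -71.3, 37.9]
ee_rot: [8.0, 89.9, 23.7]
force: [-1.7, 1.0, 5.3]
gripper_width: 0.5
t 2.8 pos [578.  -71.3  37.9] toolZ [0.963 0.27  0.001] F [-1.7  1.   5.3] w 0.5 j6 [  -8.   28.  102.    0.   50. -114.]
offset [ 0.9  0.6 -0.9] rot [-0.05  0.06 -0.01]
```

```bash
python3 -m handwheel '{"gripper":[1,1,1,1,1],"offset":[[1.5,0,0],[3,0,0],[3,0,-1],[3,0,-4],[3,0,-8]],"rot":[[0,0,0],[0,0,0],[0,0,0],[0,0,0],[0,0,0]]}' 10; python3 to.py 467 -101 35 15.7
```

```text
time_s: 3.22
ee_pos: [573.3, -72.8, 36.5]
ee_rot: [-5.0, 89.5, 10.6]
force: [2.7, 5.4, 9.4]
gripper_width: 0.5
t 3.22 pos [573.3 -72.8  36.5] toolZ [0.963 0.269 0.008] F [2.7 5.4 9.4] w 0.5 j6 [  -8.   28.  103.    0.   49. -114.]
offset [   0.6    1.4 -110. ] rot [-0.11  0.46  0.04]
```

```bash
python3 -m handwheel '{"gripper":[1,1,1,1,1],"offset":[[0.5,0,-5],[0.5,0,-11],[0.5,0,-17],[0.5,0,-23],[0.5,0,-28]],"rot":[[0,0,0],[0,0,0],[0,0,0],[0,0,0],[0,0,0]]}' 10; python3 to.py 467 -101 35 15.7;  python3 - <<'E'
from h import *
save(grab_frame("wrist"),"w3.png",None,1.4)
E
```

```text
time_s: 3.63
ee_pos: [545.9, -80.6, 36.1]
ee_rot: [-8.0, 89.6, 7.6]
force: [1.5, 5.0, 10.9]
gripper_width: 0.7
t 3.63 pos [545.9 -80.6  36.1] toolZ [0.963 0.269 0.008] F [ 1.5  5.  10.9] w 0.7 j6 [ -10.   26.  107.    0.   47. -115.]
offset [  0.4   1.6 -81.4] rot [-0.1   0.43  0.06]
```

View pics/w3.png

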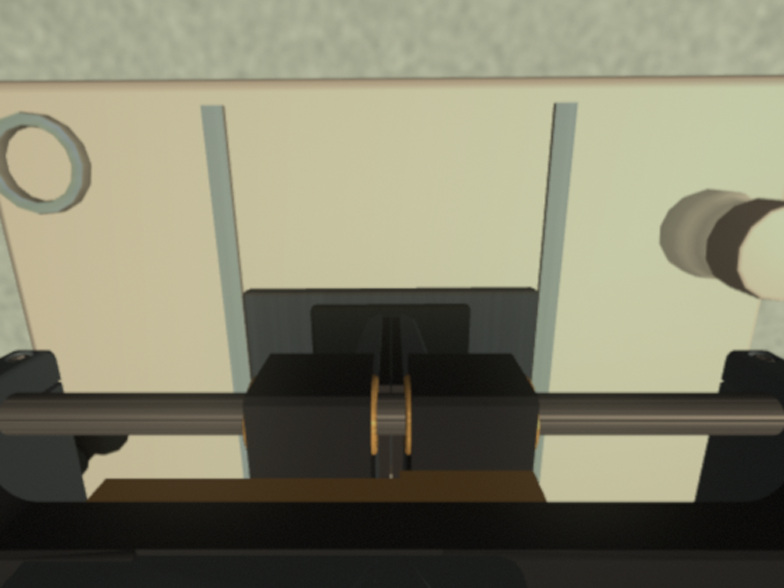

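The pad follows the fingertip. I'll ease the sideways load and keep dragging.

```bash
python3 -m handwheel '{"gripper":[1,1,1,1,1],"offset":[[0.3,0.7,-6],[0.3,1.5,-12],[0.3,1.5,-19],[0.3,1.5,-26],[0.3,1.5,-33]],"rot":[[0,0,0],[0,0,0],[0,0,0],[0,0,0],[0,0,0]]}' 10; python3 to.py 467 -101 35 15.7
```

```text
time_s: 4.1
ee_pos: [515.0, -89.4, 36.0]
ee_rot: [-23.7, 89.4, -8.0]
force: [3.5, 0.1, 10.0]
gripper_width: 0.3
t 4.1 pos [515.  -89.4  36. ] toolZ [0.963 0.27  0.01 ] F [ 3.5  0.1 10. ] w 0.3 j6 [ -11.   24.  111.    0.   45. -117.]
offset [  0.5   1.8 -49.4] rot [-0.05  0.55  0.24]
```

```bash
python3 -m handwheel '{"gripper":[1,1,1,1,1],"offset":[[0.3,0,-7],[0.3,0,-14],[0.3,0,-21],[0.3,0,-28],[0.3,0,-35]],"rot":[[0,0,0],[0,0,0],[0,0,0],[0,0,0],[0,0,0]]}' 10; python3 to.py 467 -101 35 15.7; python3 -m handwheel '{"gripper":[1,1,1,1,1],"offset":[[0.2,0,-3],[0.2,0,-6],[0.2,0,-9],[0.2,0,-12],[0.2,0,-14]],"rot":[[0,0,0],[0,0,0],[0,0,0],[0,0,0],[0,0,0]]}' 10; python3 to.py 467 -101 35 15.7;  python3 - <<'E'
from h import *
save(grab_frame("wrist"),"w4.png",None,1.4)
E
```

```text
time_s: 4.52
ee_pos: [481.4, -99.0, 35.7]
ee_rot: [-25.3, 89.4, -9.7]
force: [2.9, 0.6, 10.4]
gripper_width: 0.6
t 4.52 pos [481.4 -99.   35.7] toolZ [0.963 0.27  0.01 ] F [ 2.9  0.6 10.4] w 0.6 j6 [ -13.   22.  115.    0.   43. -119.]
offset [  0.5   2.  -14.4] rot [-0.06  0.55  0.26]
time_s: 4.93
ee_pos: [467.8, -102.9, 35.4]
ee_rot: [-26.9, 89.4, -11.3]
force: [1.7, 0.9, 11.5]
gripper_width: 0.6
t 4.93 pos [ 467.8 -102.9   35.4] toolZ [0.963 0.27  0.009] F [ 1.7  0.9 11.5] w 0.6 j6 [ -14.   21.  116.    0.   42. -119.]
offset [ 0.4  2.1 -0.3] rot [-0.06  0.52  0.27]
```

View pics/w4.png

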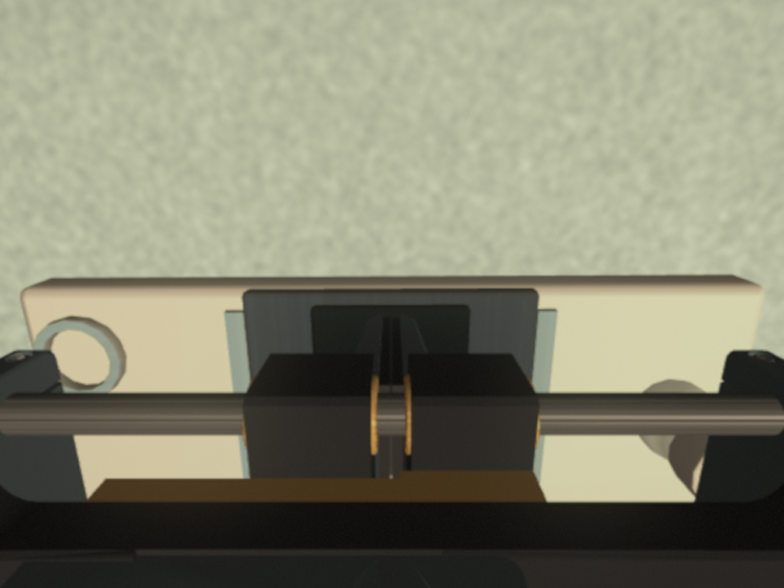

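No slip so far, since the pad is in the same place in the picture. The tray front is nearly at the deck edge, so I'll creep to the stop.

```bash
python3 -m handwheel '{"gripper":[1,1,1,1,1],"offset":[[0.2,0,-2],[0.2,0,-4],[0.2,0,-6],[0.2,0,-7],[0.2,0,-8]],"rot":[[0,0,0],[0,0,0],[0,0,0],[0,0,0],[0,0,0]]}' 10; python3 to.py 467 -101 35 15.7;  python3 - <<'E'
from h import *
save(grab_frame("wrist"),"w5.png",(0,150,560,350),1.4)
E
```

```text
time_s: 5.4
ee_pos: [463.0, -104.9, 35.8]
ee_rot: [-22.3, 89.1, -6.7]
force: [8.6, 3.3, 11.3]
gripper_width: 0.6
t 5.4 pos [ 463.  -104.9   35.8] toolZ [0.963 0.268 0.015] F [ 8.6  3.3 11.3] w 0.6 j6 [ -14.   20.  117.    0.   42. -120.]
offset [0.9 2.6 4.9] rot [-0.13  0.85  0.35]
```

View pics/w5.png

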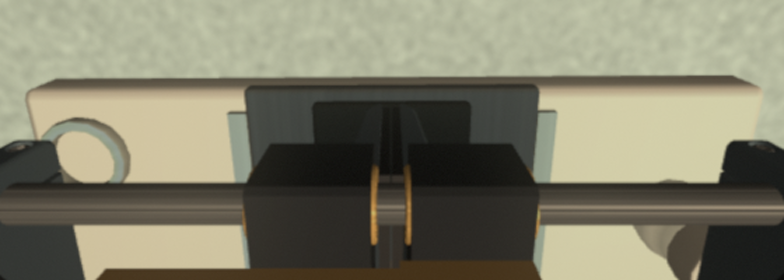

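The drag force rose to about 9 N and motion stopped, so the tray is on its stop. I'll lift off and go look at the disc.

```bash
python3 -m handwheel '{"gripper":[1,1,1,1,1],"offset":[[-4,0,1],[-15,0,1],[-45,0,1],[-85,0,1],[-125,0,1]],"rot":[[0,0,0],[0,0,0],[0,0,0],[0,0,0],[0,0,0]]}' 10; python3 to.py 626 -57 210 15.7
```

```text
time_s: 5.87
ee_pos: [456.1, -103.8, 158.7]
ee_rot: [150.8, 89.9, 166.5]
force: [0.8, 0.6, 0.2]
gripper_width: 0.3
t 5.87 pos [ 456.1 -103.8  158.7] toolZ [ 0.963  0.27  -0.001] F [0.8 0.6 0.2] w 0.3 j6 [ -14.   11.  108.   -0.   61. -120.]
offset [-51.6  -0.8 176.1] rot [-0.04 -0.08 -0.05]
```

```bash
python3 -m handwheel '{"gripper":[1,1,1,1,1],"offset":[[-20,0,30],[-40,0,65],[-52,0,100],[-52,0,140],[-52,0,176]],"rot":[[0,0,0],[0,0,0],[0,0,0],[0,0,0],[0,0,0]]}' 10; python3 -m handwheel '{"gripper":[1],"offset":[[0,0,0]],"rot":[[0,0,0]]}';python3 - <<'E'
from h import *
s=state(); f=grab_frame("wrist"); print(s['ee_pos'],s['ee_rot'])
save(f,"w6.png",None,1.4)
np.savez('w6.npz',**s)
save(grab_frame("top"),"t6.png",(230,125,370,265),4)
E
```

```text
time_s: 6.28
ee_pos: [628.8, -55.8, 211.3]
ee_rot: [-20.6, 89.8, -4.9]
force: [0.8, -0.1, -0.2]
gripper_width: 0.4
time_s: 6.37
ee_pos: [632.1, -54.6, 208.7]
ee_rot: [-6.1, 89.7, 9.7]
force: [0.0, 0.7, -0.6]
gripper_width: 0.5
[632.12742218 -54.59497313 208.67534569] [-6.0683261  89.71915567  9.71266277]
```

View pics/w6.png

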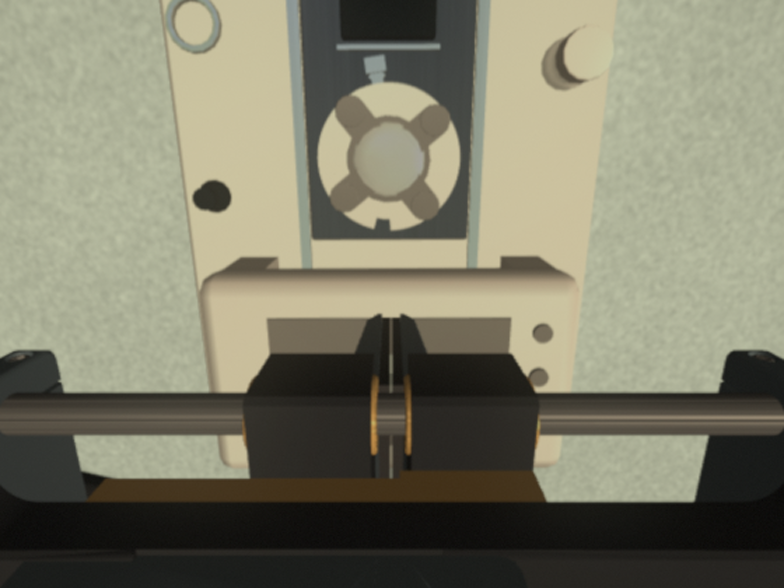

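View pics/t6.png

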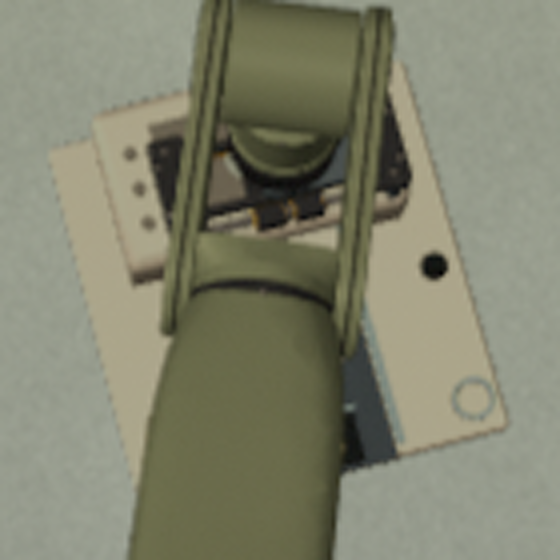

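The tray is out. The wrist view shows the pointer head at about (375,65) and the notch at about (384,224), nearly opposite each other. The lobes are at about (351,112), (434,120), (426,206) and (345,195).

Run:
```python
from h import *
f=cv2.imread('pics/w6.png')
save(np.ascontiguousarray(f[35:250,290:490,::-1]),"w6z.png",None,2.75)
```

```text
(no output)
```

View pics/w6z.png

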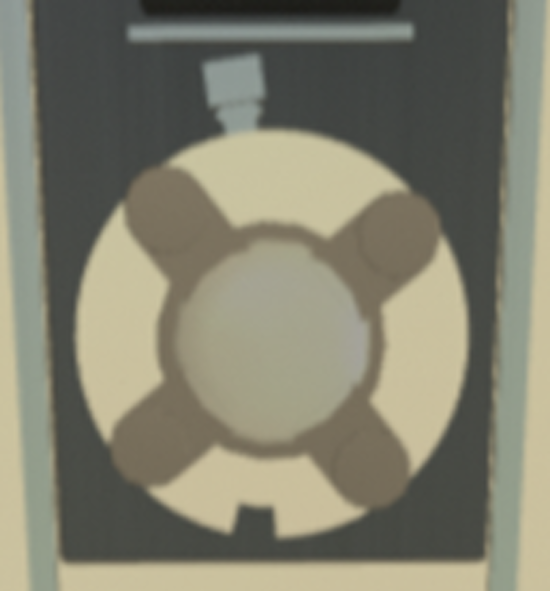

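```bash
cat > meas.py <<'E'
from h import *
def run(w,pts,conv):
    P={n:back(w,*conv(u,v),z)[:2] for n,u,v,z in pts}
    ux=np.array([np.cos(np.radians(15.75)),np.sin(np.radians(15.75))])
    c=np.mean([P['fL'],P['fR'],P['fT'],P['fB']],0)
    print('centre',c,'diam',np.linalg.norm(P['fL']-P['fR']),np.linalg.norm(P['fT']-P['fB']))
    for n in P:
        d=P[n]-c; print(n,P[n].round(1),'r',np.linalg.norm(d).round(1),'ang',np.degrees(np.arctan2(d[1],d[0])).round(1))
E
python3 - <<'E'
from meas import *
s=dict(np.load('w6.npz')); w=cam("wrist",s)
run(w,[("fL",470,334,46),("fR",75,334,46),("fT",272,128,46),("fB",272,540,46),("notch",256,537,46),("notchin",256,507,46),("head",232,64,39),("neck",241,124,39),
("lobe1",170,210,66),("lobe2",398,238,66),("lobe3",368,465,66),("lobe4",154,444,66),("dome",272,340,69)],lambda x,y:((290+x/2.75)/1.4,(35+y/2.75)/1.4))
E
```

```text
centre [559.50534369 -76.44004978] diam 100.55969992913313 101.10552267629843
fL [544.7 -28.3] r 50.4 ang 107.0
fR [ 572.1 -125.1] r 50.2 ang -75.5
fT [511.9 -89.9] r 49.4 ang -164.2
fB [609.3 -62.5] r 51.7 ang 15.6
notch [609.6 -66.8] r 51.1 ang 10.9
notchin [602. -69.] r 43.1 ang 10.0
head [ 499.7 -103.6] r 65.6 ang -155.6
neck [512.2 -97.8] r 51.9 ang -155.6
lobe1 [ 538.  -107.2] r 37.5 ang -125.0
lobe2 [529.4 -54.2] r 37.4 ang 143.6
lobe3 [581.7 -45.6] r 38.0 ang 54.2
lobe4 [591.1 -97.6] r 38.0 ang -33.8
dome [559.6 -76.4] r 0.1 ang 12.6
```

Centre is (559.5,-76.5), the notch is at about 10° and the pointer at about -155.5°. The plan is to straddle the disc with the fingers in opposite gaps, jaws along 100°, and turn it -165°.

```bash
python3 to.py 559 -76.6 110 9.8
```

```text
t 6.47 pos [626.8 -56.  208.6] toolZ [ 0.963  0.271 -0.001] F [-1.2 -0.6 -0.4] w 0.6 j6 [  -6.   23.   82.   -0.   74. -112.]
offset [ 98.7  -1.5 -70.7] rot [ 5.92 -0.08 -0.02]
```

```bash
python3 -m handwheel '{"gripper":[0,0,0,0,0],"offset":[[15,0,-25],[35,-1,-50],[60,-1.5,-65],[85,-1.5,-70.7],[98,-1.5,-70.7]],"rot":[[2,0,0],[4,0,0],[5.9,0,0],[5.9,0,0],[5.9,0,0]]}' 10; python3 -m handwheel '{"gripper":[0,0],"offset":[[0,0,0],[0,0,0]],"rot":[[0,0,0],[0,0,0]]}';python3 to.py 559 -76.6 52 9.8
python3 - <<'E'
from h import *
save(grab_frame("wrist"),"w7.png",None,1.4)
E
```

```text
time_s: 6.88
ee_pos: [553.7, -77.4, 109.5]
ee_rot: [165.0, 89.7, 174.7]
force: [-0.4, -0.1, -0.9]
gripper_width: 31.0
time_s: 7.05
ee_pos: [557.5, -77.2, 111.7]
ee_rot: [163.8, 90.0, 173.6]
force: [0.8, -0.6, 0.7]
gripper_width: 43.7
t 7.05 pos [557.5 -77.2 111.7] toolZ [ 0.986  0.169 -0.001] F [ 0.8 -0.6  0.7] w 43.7 j6 [  -9.   22.  100.   -0.   58. -109.]
offset [59.7  0.4  1.6] rot [-0.08 -0.05 -0.01]
```

View pics/w7.png

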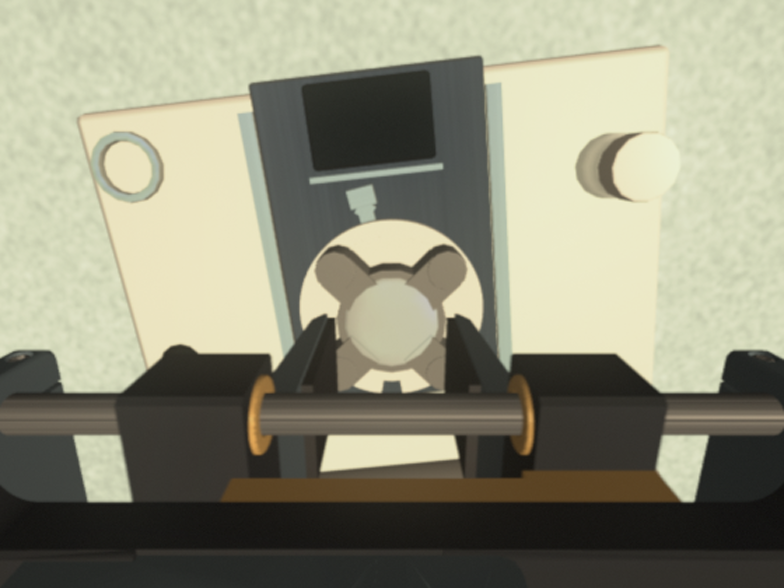

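The disc is centred between the fingers and the lobes are symmetric about the jaw axis, with the notch straight down at (391,386). I'll let the fingers open fully, then descend.

```bash
python3 -m handwheel '{"gripper":[0,0,0,0,0],"offset":[[0,0,0],[0,0.4,1],[0,0.4,1.5],[5,0.4,1.5],[10,0.4,1.5]],"rot":[[0,0,0],[0,0,0],[0,0,0],[0,0,0],[0,0,0]]}' 10; python3 -m handwheel '{"gripper":[0,0,0,0,0],"offset":[[0,0,0],[0,0,0],[12,0,0],[25,0,0],[38,0,0]],"rot":[[0,0,0],[0,0,0],[0,0,0],[0,0,0],[0,0,0]]}' 10;python3 to.py 559 -76.6 52 9.8
```

```text
time_s: 7.52
ee_pos: [560.5, -76.2, 101.6]
ee_rot: [-16.5, 89.9, -6.8]
force: [0.4, -0.0, -1.4]
gripper_width: 81.7
time_s: 7.93
ee_pos: [560.4, -76.2, 63.3]
ee_rot: [-12.3, 89.9, -2.6]
force: [0.5, 0.4, -1.0]
gripper_width: 91.3
t 7.93 pos [560.4 -76.2  63.3] toolZ [0.986 0.17  0.001] F [ 0.5  0.4 -1. ] w 91.3 j6 [  -9.   25.  103.    0.   52. -109.]
offset [11.3 -0.1 -1.5] rot [-0.03  0.06  0.01]
```

```bash
python3 -m handwheel '{"gripper":[0,0,0,0.1,0.2],"offset":[[4,0,-1],[8,0,-1.5],[11.3,0,-1.5],[11.3,0,-1.5],[11.3,0,-1.5]],"rot":[[0,0,0],[0,0,0],[0,0,0],[0,0,0],[0,0,0]]}' 8;python3 to.py 559 -76.6 52 9.8; python3 -m handwheel '{"gripper":[0.3,0.4,0.4,0.4,0.4],"offset":[[0,0,0],[0,0,0],[0,0,0],[0,0,0],[0,0,0]],"rot":[[0,0,0],[0,0,0],[0,0,0],[0,0,0],[0,0,0]]}' 8;python3 to.py 559 -76.6 52 9.8
```

```text
time_s: 8.35
ee_pos: [559.0, -76.5, 52.5]
ee_rot: [-11.9, 90.0, -2.2]
force: [0.6, 0.8, -0.1]
gripper_width: 81.1
t 8.35 pos [559.  -76.5  52.5] toolZ [0.986 0.17  0.001] F [ 0.6  0.8 -0.1] w 81.1 j6 [  -9.   26.  104.    0.   50. -109.]
offset [ 0.5 -0.1 -0. ] rot [-0.03  0.05  0.01]
time_s: 8.77
ee_pos: [559.9, -76.8, 52.7]
ee_rot: [-22.6, 89.8, -12.8]
force: [2.3, -1.3, 0.0]
gripper_width: 61.8
t 8.77 pos [559.9 -76.8  52.7] toolZ [0.985 0.17  0.003] F [ 2.3 -1.3  0. ] w 61.8 j6 [  -9.   26.  104.   -0.   50. -109.]
offset [ 0.7  0.4 -0.8] rot [-0.03  0.16  0.07]
```

```bash
python3 -m handwheel '{"gripper":[0.5,0.5,0.5],"offset":[[0,0,0],[0,0,0],[0,0,0]],"rot":[[0,0,0],[0,0,0],[0,0,0]]}' 8;python3 to.py 559 -76.6 52 9.8
python3 - <<'E'
from h import *
save(grab_frame("wrist"),"w8.png",None,1.4)
E
```

```text
time_s: 9.02
ee_pos: [559.8, -76.8, 52.7]
ee_rot: [-22.8, 89.8, -13.0]
force: [3.4, -1.9, 1.1]
gripper_width: 61.7
t 9.02 pos [559.8 -76.8  52.7] toolZ [0.985 0.17  0.003] F [ 3.4 -1.9  1.1] w 61.7 j6 [  -9.   26.  104.   -0.   50. -109.]
offset [ 0.7  0.3 -0.8] rot [-0.03  0.15  0.06]
```

View pics/w8.png

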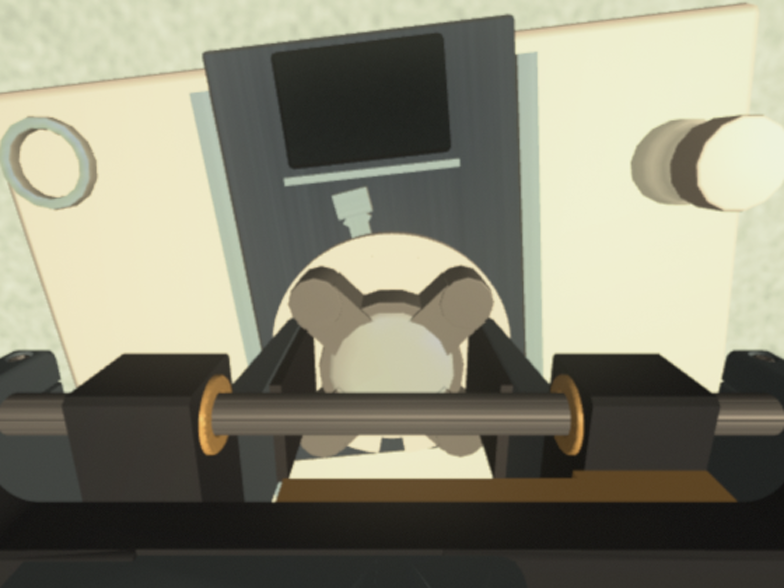

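The fingers are seated in opposite gaps, wedged between the arms, with both contacting. Now I'll turn clockwise.

```bash
python3 -m handwheel '{"gripper":[0.5,0.5,0.5,0.5,0.5],"offset":[[0,0,0],[0,0,0],[0,0,0],[0,0,0],[0,0,0]],"rot":[[2,0,0],[6,0,0],[10,0,0],[14,0,0],[18,0,0]]}' 8;python3 to.py 559.5 -76.5 52 -155.6
python3 - <<'E'
from h import *
save(grab_frame("wrist"),"w9.png",None,1.4)
E
```

```text
time_s: 9.48
ee_pos: [559.8, -76.6, 52.6]
ee_rot: [0.5, 89.8, -7.9]
force: [4.6, -2.9, 1.4]
gripper_width: 61.4
t 9.48 pos [559.8 -76.6  52.6] toolZ [ 0.989 -0.146  0.003] F [ 4.6 -2.9  1.4] w 61.4 j6 [ -9.  26. 104.   0.  50. -91.]
offset [ 0.6  0.  -0.3] rot [ 1.4719e+02  6.0000e-02 -2.0000e-01]
```

View pics/w9.png

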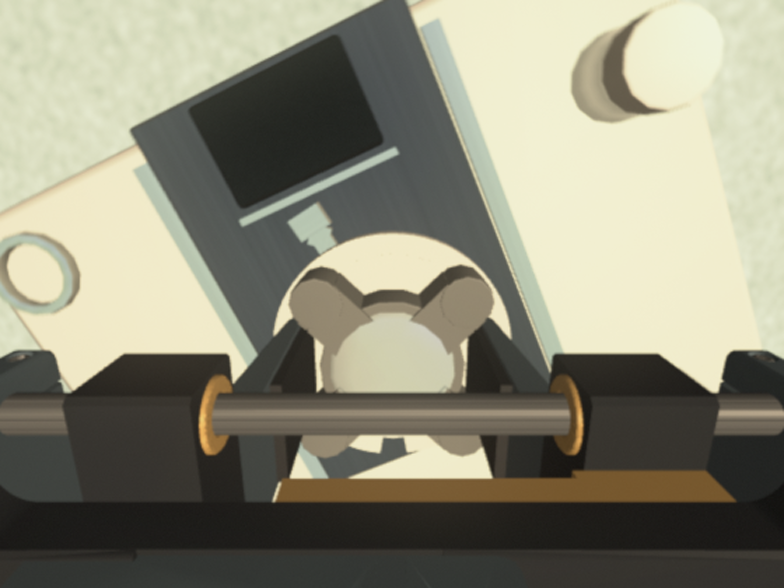

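The disc turns together with the gripper. I'll keep going.

```bash
python3 -m handwheel '{"gripper":[0.5,0.5,0.5,0.5,0.5],"offset":[[0,0,0],[0,0,0],[0,0,0],[0,0,0],[0,0,0]],"rot":[[6,0,0],[12,0,0],[18,0,0],[24,0,0],[30,0,0]]}' 8;python3 to.py 559.5 -76.5 52 -155.6; python3 -m handwheel '{"gripper":[0.5,0.5,0.5,0.5,0.5],"offset":[[0,0,0],[0,0,0],[0,0,0],[0,0,0],[0,0,0]],"rot":[[6,0,0],[12,0,0],[18,0,0],[24,0,0],[30,0,0]]}' 8;python3 to.py 559.5 -76.5 52 -155.6
```

```text
time_s: 9.95
ee_pos: [559.8, -76.3, 52.6]
ee_rot: [41.1, 89.9, 2.7]
force: [4.7, -0.7, 1.9]
gripper_width: 61.2
t 9.95 pos [559.8 -76.3  52.6] toolZ [ 0.783 -0.622  0.002] F [ 4.7 -0.7  1.9] w 61.2 j6 [ -9.  26. 104.   0.  50. -61.]
offset [ 0.6 -0.3 -0.1] rot [ 1.1716e+02 -3.0000e-02 -1.8000e-01]
time_s: 10.37
ee_pos: [559.9, -75.7, 52.6]
ee_rot: [90.3, 89.8, 21.8]
force: [6.2, 1.7, 1.6]
gripper_width: 60.4
t 10.37 pos [559.9 -75.7  52.6] toolZ [ 0.367 -0.93  -0.   ] F [6.2 1.7 1.6] w 60.4 j6 [ -9.  26. 104.   0.  50. -31.]
offset [ 0.6 -0.7  0.5] rot [87.14 -0.14 -0.14]
```

```bash
python3 -m handwheel '{"gripper":[0.5,0.5,0.5,0.5,0.5],"offset":[[0,0,0],[0,0,0],[0,0,0],[0,0,0],[0,0,0]],"rot":[[6,0,0],[12,0,0],[18,0,0],[24,0,0],[30,0,0]]}' 8;python3 to.py 559.5 -76.5 52 -155.6
python3 - <<'E'
from h import *
save(grab_frame("wrist"),"w10.png",None,1.4)
E
```

```text
time_s: 10.78
ee_pos: [560.5, -75.4, 52.6]
ee_rot: [121.2, 89.7, 22.8]
force: [8.0, 2.3, -0.2]
gripper_width: 60.8
t 10.78 pos [560.5 -75.4  52.6] toolZ [-0.147 -0.989 -0.002] F [ 8.   2.3 -0.2] w 60.8 j6 [ -9.  26. 104.   0.  50.  -1.]
offset [ 0.6 -0.8  1.3] rot [57.12 -0.23 -0.13]
```

View pics/w10.png

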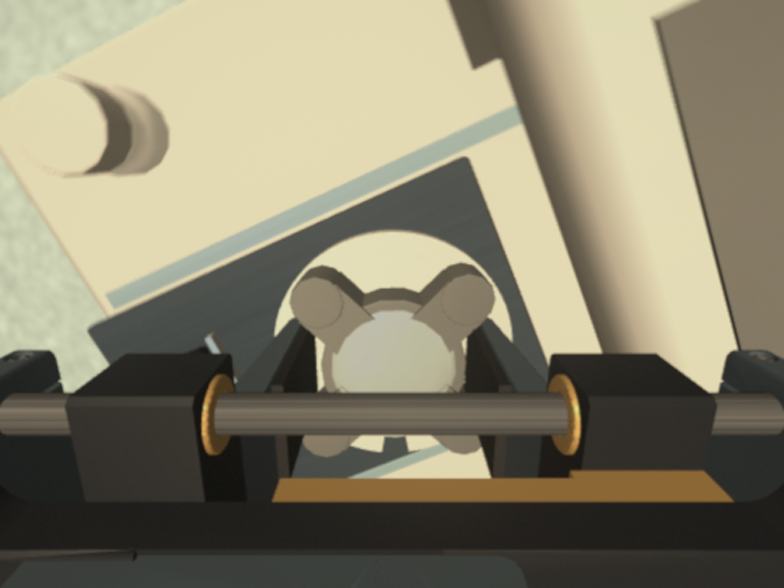

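```bash
python3 -m handwheel '{"gripper":[0.5,0.5,0.5,0.5,0.5],"offset":[[0,0.5,0],[0,0.8,0],[0,0.8,0],[0,0.8,0],[0,0.8,0]],"rot":[[6,0,0],[12,0,0],[18,0,0],[24,0,0],[30,0,0]]}' 8;python3 to.py 560 -76 52 -155.6; python3 -m handwheel '{"gripper":[0.5,0.5,0.5,0.5,0.5],"offset":[[0,0,0],[0,0,0],[0,0,0],[0,0,0],[0,0,0]],"rot":[[6,0,0],[12,0,0],[18,0,0],[24,0,0],[27.1,0,0]]}' 8;python3 to.py 560 -76 52 -155.6
python3 - <<'E'
from h import *
s=state();f=grab_frame("wrist");np.savez('w11.npz',**s);save(f,"w11.png",None,1.4)
E
```

```text
time_s: 11.25
ee_pos: [561.3, -75.8, 52.6]
ee_rot: [143.4, 89.8, 15.0]
force: [7.2, 1.1, -0.1]
gripper_width: 59.1
t 11.25 pos [561.3 -75.8  52.6] toolZ [-0.622 -0.783 -0.003] F [ 7.2  1.1 -0.1] w 59.1 j6 [ -9.  26. 103.   0.  50.  29.]
offset [ 0.6 -0.9  0.9] rot [27.14 -0.22 -0.1 ]
time_s: 11.67
ee_pos: [561.4, -76.1, 52.6]
ee_rot: [162.3, 89.7, 6.8]
force: [5.8, 0.1, -0.1]
gripper_width: 58.8
t 11.67 pos [561.4 -76.1  52.6] toolZ [-0.91  -0.415 -0.004] F [ 5.8  0.1 -0.1] w 58.8 j6 [ -9.  26. 103.   0.  50.  57.]
offset [ 0.6 -0.7  1.2] rot [ 0.1  -0.24 -0.08]
```

View pics/w11.png

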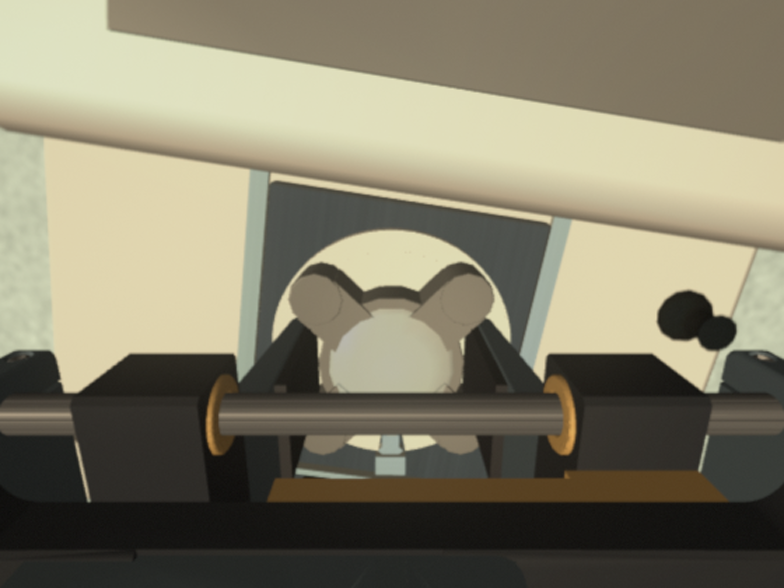

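Run:
```python
from h import *
f=cv2.imread('pics/w11.png')[:,:,::-1]
save(f,"w11z.png",(280,250,500,490),2.4)
```

```text
(no output)
```

View pics/w11z.png

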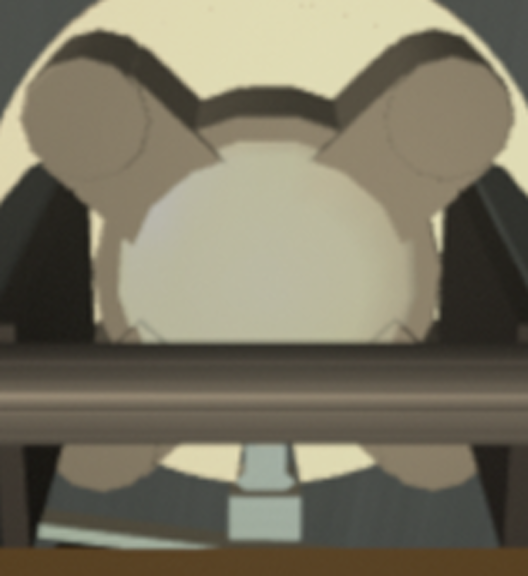

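The notch mouth (about x=268) and the pointer (about x=265) line up in the zoomed view. I'll relieve the side load, open, and lift to check.

```bash
python3 -m handwheel '{"gripper":[0.5,0.5,0.5,0.5,0.5],"offset":[[0,0.2,-0.5],[0,0.4,-1],[0,0.4,-1],[0,0.4,-1],[0,0.4,-1]],"rot":[[0,0,0],[0,0,0],[0,0,0],[0,0,0],[0,0,0]]}' 5;python3 to.py 560 -76 52 -155.6; python3 -m handwheel '{"gripper":[0.3,0.25,0.2,0.1,0],"offset":[[0,0,0],[0,0,0],[0,0,0],[0,0,0],[0,0,0]],"rot":[[0,0,0],[0,0,0],[0,0,0],[0,0,0],[0,0,0]]}' 8;python3 to.py 560 -76 52 -155.6;python3 -m handwheel '{"gripper":[0,0,0,0,0],"offset":[[0,0,0],[0,0,0],[0,0,0],[0,0,0],[0,0,0]],"rot":[[0,0,0],[0,0,0],[0,0,0],[0,0,0],[0,0,0]]}' 8;python3 to.py 560 -76 52 -155.6
```

```text
time_s: 12.13
ee_pos: [561.3, -76.3, 52.5]
ee_rot: [167.3, 89.9, 12.0]
force: [5.3, 0.6, 2.3]
gripper_width: 59.1
t 12.13 pos [561.3 -76.3  52.5] toolZ [-0.909 -0.417 -0.002] F [5.3 0.6 2.3] w 59.1 j6 [ -9.  26. 103.   0.  51.  56.]
offset [ 0.5 -0.8  1.1] rot [ 0.27 -0.11 -0.02]
time_s: 12.55
ee_pos: [559.1, -76.4, 51.5]
ee_rot: [-32.9, 89.8, 171.8]
force: [-0.0, -0.5, 0.2]
gripper_width: 83.9
t 12.55 pos [559.1 -76.4  51.5] toolZ [-0.909 -0.417  0.003] F [-0.  -0.5  0.2] w 83.9 j6 [ -9.  26. 104.  -0.  51.  56.]
offset [-0.5  0.  -1. ] rot [0.27 0.15 0.1 ]
time_s: 12.97
ee_pos: [560.4, -76.5, 52.1]
ee_rot: [-58.4, 90.0, 146.2]
force: [-0.0, -0.4, -0.6]
gripper_width: 91.2
t 12.97 pos [560.4 -76.5  52.1] toolZ [-0.909 -0.417  0.   ] F [-0.  -0.4 -0.6] w 91.2 j6 [ -9.  26. 103.   0.  51.  56.]
offset [ 0.1 -0.7  0.2] rot [0.26 0.   0.01]
```

```bash
python3 -m handwheel '{"gripper":[0,0,0,0,0],"offset":[[-10,0,0],[-30,0,0],[-60,0,5],[-90,0,30],[-110,0,60]],"rot":[[0,0,0],[0,0,0],[0,0,0],[0,0,0],[0,0,0]]}' 8; python3 -m handwheel '{"gripper":[0,0,0],"offset":[[0,0,10],[0,0,15],[0,0,15]],"rot":[[0,0,0],[0,0,0],[0,0,0]]}' 8
python3 - <<'E'
from h import *
s=state();f=grab_frame("wrist");np.savez('w12.npz',**s);save(f,"w12.png",None,1.4)
np.save('w12.npy',f)
E
```

```text
time_s: 13.38
ee_pos: [507.8, -101.7, 165.4]
ee_rot: [145.6, 89.7, -9.6]
force: [0.0, -0.3, 1.3]
gripper_width: 91.7
time_s: 13.63
ee_pos: [491.4, -107.9, 162.0]
ee_rot: [-67.1, 90.0, 137.5]
force: [0.2, 0.4, -0.8]
gripper_width: 91.3
```

View pics/w12.png

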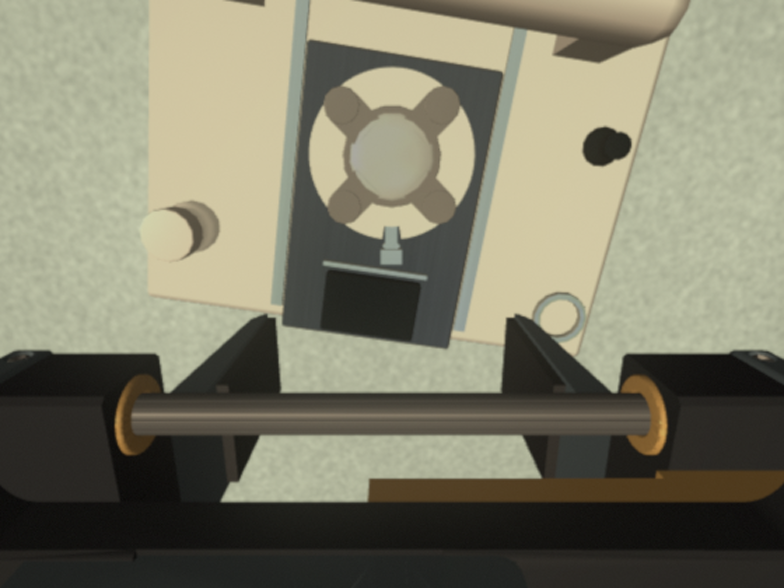

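The disc centre is at about (392,155), and the notch (391,232) and pointer (391,250) are nearly in line. I'll measure it finely.

Run:
```python
from h import *
f=np.load('w12.npy'); save(f,"w12z.png",(255,145,305,195),11); save(f,"w12y.png",(210,40,350,195),3.8)
```

```text
(no output)
```

View pics/w12z.png

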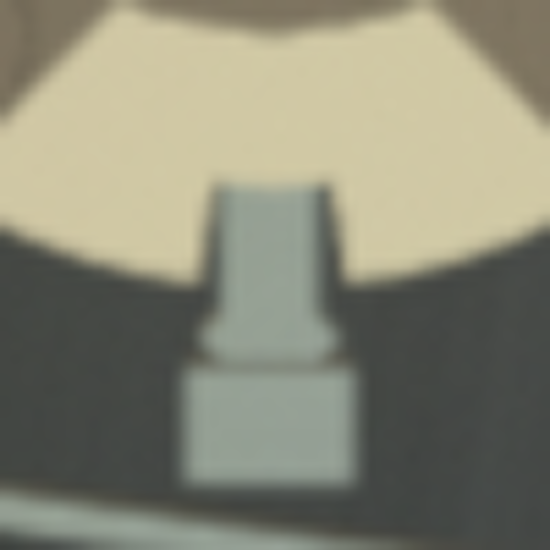

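View pics/w12y.png

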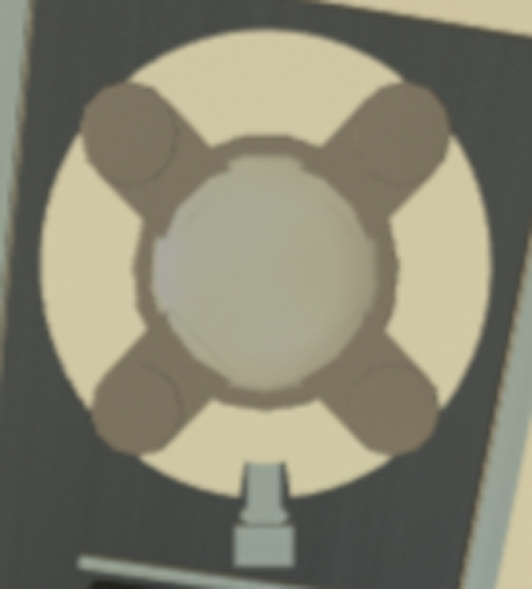

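Notch mid x=272 and pointer mid about 271 at roughly 12 px/mm, so the misalignment is about 0.2°. Next I'll check that the tray stayed on its stop by comparing the tray front with the deck edge before (w7) and after (w12).

Run:
```python
from meas import *
u=np.array([np.cos(np.radians(15.75)),np.sin(np.radians(15.75))])
s7=dict(ee_pos=np.array([557.5,-77.2,111.7]),ee_rot=np.array([163.8,90.0,173.6])); w7=cam("wrist",s7)
s=dict(np.load('w12.npz')); w=cam("wrist",s)
def b(c,x,y,z): return back(c,x/1.4,y/1.4,z)[:2]@u
print('w7 tray',b(w7,250,85,32),b(w7,482,58,32),'deck',b(w7,81,117,22),b(w7,665,46,22), 'pointerheadtop',b(w7,362,188,39))
print('w12 tray',b(w,283,326,32),b(w,448,347,32),'deck',b(w,150,294,22),b(w,578,355,22))
run(w,[("fL",40,262,46),("fR",491,262,46),("fT",266,28,46),("fB",266,499,46),("notch",265.5,499,46),("head",263.5,566,39)],lambda x,y:(210+x/3.8,40+y/3.8))
```

```text
w7 tray 397.62105699413956 397.3934082357805 deck 402.14013903484863 399.88220800675356 pointerheadtop 453.6985917319627
w12 tray 394.65032336165655 396.8600400159952 deck 400.0889794949411 401.285717161732
centre [562.08846328 -76.64374523] diam 99.85360022642384 100.41195654814321
fL [542.6 -30.6] r 50.0 ang 113.0
fR [ 584.1 -121.4] r 49.9 ang -63.8
fT [606.5 -56.4] r 48.8 ang 24.6
fB [515.2 -98.2] r 51.6 ang -155.3
notch [515.1 -98.1] r 51.6 ang -155.4
head [ 498.9 -105.1] r 69.3 ang -155.8
```

The tray front relative to the deck edge is unchanged within about 1 mm (-3.5 then -4.9 mm, not retracted). The jar, suction cup and ring are in place and the gripper is clear. Handing in.

Run:
```python
from h import *
s=state(); print(s['time_s'],s['force'].round(1)); print(job_done())
```

```text
13.6833 [ 0.4 -0.4  0.1]
the job is handed in; nothing more can be done
None
```

I drew the tray out to its stop and turned the lens disc until its notch faces the steel pointer. The job was handed in at 13.7 s, with the gripper open and about 120 mm above the disc.

- **Tray:** I pressed the pad with about 11 N and dragged until the pull rose from 3 N to about 9 N and the tray stopped. A comparison of pictures from before and after the turn shows its front edge did not move back, to within about 1 mm.
- **Disc:** I gripped it lightly in two opposite gaps of the lobed rim and turned it about 165° clockwise. While gripped, it was only ever pushed towards the tray's stop.
- **Alignment:** In the last wrist picture, the notch and pointer directions agree to about 0.2–0.4° (notch -155.4°, pointer about -155.6°).
- **Loose things:** The jar, suction cup and ring look undisturbed in that same picture. I took no final picture of the things out on the desk, but the arm did not go near them after the start.
- **Disagreements:** Wrist-camera positions differ by 2–3 mm between views (disc centre at x = 559.5 mm, then 562.1 mm). The tray's front edge also measured 3–5 mm past the deck edge, where I expected it about level. I put both down to calibration error, and neither suggests the tray is short of its stop.

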